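# Set the second dowel in the dowel press and hold it

### The arm

A 7-joint arm with a two-finger parallel gripper is mounted at the origin on a cart in front of the work surface, level with it; the furniture and walls round the work are solid. World frame = base frame: x ahead of the robot, y to its left, z up, the work surface at z = 0. Lengths are in m, angles in rad, forces in N, time in s.
With the tool pointing down it reaches from about 0.4 to 0.925 m from the base axis. Payload 5.6 kg.
Tool frame: the origin (TCP) lies at the very end of the fingers, on their centre line; the grasp point (between the pads) lies 19 mm behind it; z points along the fingers, y is the line along which they close (so a half turn about z gives the same grasp; the last joint's range is limited). The gripper opens to 85 mm and grips with 20 to 120 N. Pads are 22 mm wide; open, the fingers measure 114 mm over their backs; the gripper's body (76 mm by 85 mm) begins 54 mm behind the grasp point. The pads swing forward as they close: fully open they stand 13 mm farther back than shut.
Start: joints at [1.156, 0.468, -0.012, 1.603, 0.006, 1.071, -0.056], TCP at [0.236, -0.606, 0.231] pointing down, gripper open.
Joint ranges: [-2.53, 2.53], [-0.31, 2.02], [-1.57, 1.55], [0.28, 2.44], [-1.29, 4.43], [0.15, 1.84], [-2.92, 2.92]. Speed limits (rad/s): [2.57, 2.57, 3.14, 3.14, 3.14, 3.14, 3.14].

### API

Orientations are given as a 3x3 rotation matrix whose columns are the frame's x, y, z axes.
In Python, from workcell import * gives the robot as it stands. The module is installed in compiled form; this text tells all that it offers.
- The arm moves only by the tool carry_out, never from a script. Its argument "plan" is text: rows parted by semicolons, each of 6 numbers parted by spaces: the shift along the world's x, y, z in cm, then the turn, a rotation vector about the world's x, y, z in rad. A call has 1 to 20 rows; each row shifts and turns the commanded pose from where the row before left it; what a row does not reach is not made up. A row lasts 1/12 s, in which the tool goes at most 41.7 mm and 7.16 degrees, less where a joint would pass 70% of its speed; a pose out of reach is approached as far as the arm can. A call is refused whole if a number of a shift passes 4.17 or a number of a turn 0.125, either way. A call with a gripper value outside its range is refused whole. "grip" is the opening, from 0 (shut) to 1 (fully open), set as the call begins (left out, the last holds). The fingers move at their own pace and stop on an object; "force" is the grip in N (left out, the last holds). Time passes only in rows, so rows that do not move let the fingers close. It gives the time, the measured TCP pose, the force, the opening and the grip force at its end, in the units of the state.
- state(): the state, without advancing time (a new reading comes with each control period).
- camera(name): name is "scene" or "top" or "wrist"; returns a dict with "pixels" (400x640x3 uint8, blue, green, red), "depth" (400x640 float32, m along the optical axis (not along the pixel's ray), 0 where there is no reading), "fx", "fy", "cx", "cy" (pixels), "dist_coeffs" ([k1, k2, p1, p2, k3] as OpenCV has them; the pictures are not rectified), "xyz" and "orientation" of the camera in the world; the wrist camera has in their place "mount" (4x4, takes a point from camera to tool coordinates, whose origin is the TCP and whose axes are the flange's). Camera axes: x right, y up, looking along -z (the intrinsics and any distortion apply to the point x, -y, -z); pixel columns grow to the right and rows downward; lengths in m; the calibration is good to about 2 mm. A picture is of the moment at which its call begins: read the wrist's pose just before it.
- close_job(): hands the job in; it is judged then, once.
The state is a dict: "clock": time; "q": joint angles; "qvel": joint speeds; "effort": joint torques, N m; "position": TCP position; "tcp_rot": TCP orientation; "wrist_force": force on the tool from outside, world axes, zero at the start; "ft_torque": the same for the moment, N m; "opening": finger opening in m; "grip_force": force on a finger pad.
Only numpy, scipy, OpenCV 4.12 (cv2) and the standard library are available. Lean on these libraries where they do the work, as an engineer would, in place of code of your own. Each camera call takes 0.05 s, during which the arm holds its last target. There are 200 camera calls.

### The job

The rail in the dowel press has its first dowel set; the other one still stands long. Slide the jaw back, lift the rail out, turn it end for end so that the long dowel faces the ram, seat it flat in the nest against the end stop again and slide the jaw up against it. Then swing the spring-loaded lever over until it lines up with the red index clip on the quadrant, without overrunning it, and finish there still holding the lever so that the dowel stays pressed while the glue grabs; leave the red clip and the other things on the bench alone.

Things in the scene. Friction and masses are not known exactly. Their poses are not given: they have to be found in the camera images.
- press: Dowel-setting press, fixed: grey base plate 175 x 275 x 12 mm, green castings; yaw within 0.22 rad. Frame: x away from the robot, y along the nest towards the end stop, z up; origin on the table under the middle of the nest. 'Press x, y, z' below are mm in this frame. Green ram housing from y = -97 to -165, up to z = 88; the ram points at the nest (+y).
- nest (a point): Middle of the nest floor, 40 x 100 mm, at press (0, 0, 20). The fixed jaw (far side) has its face at x = +20; both jaws rise to z = 45. The dark forked end stop has its face at y = +50 and rises to z = 58; its slot, 18 mm wide and open at the top, clears a dowel.
- rail: Pale wooden rail to be turned, 40 (x) x 100 (y) x 50 mm (z), about 0.16 kg; origin in the middle of its underside. A 10 mm dowel in each end at half height: at -y the set one, 8 mm proud, at +y the long one, 21 to 24 mm proud. It starts in the nest, its y along the press's y, the long dowel in the stop's slot. Seated, its top is at z = 70: grip it across the 40 mm, above the jaws.
- dowel_tip (a point): Centre of the free end of the long dowel.
- dowel (a joint): How far the long dowel is pushed into the rail, m: 0 = 24 mm proud, at most 0.022, starts at 0 to 0.003. A tight fit: it moves under about 10 N, stays where it is pushed and cannot be pulled back.
- jaw (a joint): Opening of the sliding jaw (near side of the nest), m: the clear width between the jaws is 39 mm plus this, so about 0.001 is closed on the rail and 0.024 fully back. It opens in press -x, drags at about 4 N and stays where it is left.
- jaw_post (a point): On the axis of the black upright post of the sliding jaw, 22 mm in diameter; the post's top is 21 mm above this point and its grip part begins 24 mm below. Grip or push it to slide the jaw. At press (-72, 0, 80) when the jaw joint is 0.
- lever: Steel press lever with a black ball knob, on a shaft along press x; origin on the shaft at press (0, -131, 70), z along the bar to the knob. At rest it leans 0.65 rad from upright towards press -y. Swinging it towards +y, at most 1.24 rad, drives the ram 25 mm per rad. A spring returns it: 2.5 N at the knob at rest, 7 N at 1.1 rad; 2 N more while the dowel moves.
- knob (a point): Centre of the lever's black ball knob, 29 mm in diameter. In the lever's frame it lies at (-45, 0, 120) mm; 166 mm above the table at rest, 190 mm at the highest.
- index: Red index clip, 17 mm wide, on the rim of the quadrant just behind the lever, 0.90 to 1.12 rad of swing from the lever's rest. Origin on the shaft as for the lever; its z axis runs from the shaft through the middle of the clip: on the mark, the lever's z is parallel to it and the bar covers the clip's middle.
- index_tip (a point): Outer end of the red clip, 84 mm from the shaft.
- ram_face (a point): Centre of the ram's round steel face, 20 mm in diameter, which presses the dowel; at press (0, -86, 45) at rest.
- glue_bottle: White glue bottle with orange cap, 59 mm diameter, 184 mm tall, behind the press; bystander. Origin under its middle.
- done_rail: A finished rail of the same size, both dowels set, behind the press; bystander. Origin under its middle.
- test_piece: Drilled board 70 x 110 x 19 mm behind the press; bystander. Origin under its middle.
- folding_rule: Folded wooden rule 18 x 230 x 17 mm left of the press; bystander. Origin under its middle.
- tape_measure: Yellow tape measure 72 x 86 x 34 mm right of the press; bystander. Origin under its middle.
- dowel_a: Loose spare dowel, 10 x 40 mm, lying right of the press; bystander. Origin under its middle.
- dowel_b: Loose spare dowel, 10 x 40 mm, lying right of the press; bystander. Origin under its middle.

How it is judged:
By the outcome, as a careful person would: the job done as asked, in the order asked, and still so for the second after the job is handed in, while the arm keeps its last pose, push and grip.
It also fails if it takes over 64 s, if anything falls off the work surface, if the arm or the gripper's body presses on something with over 40 N, if the wrist force passes 120 N, or if a joint passes its speed limit or range.

## Working session

There is one attempt and no reset: what is moved stays moved. The work goes in short steps, Python scripts to look and compute and a tool call to move; the robot and the scene stay as the last step left them, time stands still between calls to the robot, and variables do not carry over. Pictures are saved under pics/ and viewed, at most 10 in all, crops included, and the job is handed in when it is done.

Besides the shell and the picture viewer there is one more tool, called after "Call:" as name(argument=value, ...) on one line, values as JSON. carry_out: Moves the arm, as the interface text tells. Its arguments: {"type":"object","properties":{"plan":{"type":"string"},"grip":{"type":"number"},"force":{"type":"number"}},"required":["plan"]}

```bash
mkdir -p pics
cat > h.py <<'E'
import numpy as np, cv2
from workcell import *
def cloud(c, st=None):
    h,w=c["depth"].shape
    K=np.array([[c["fx"],0,c["cx"]],[0,c["fy"],c["cy"]],[0,0,1.]])
    u,v=np.meshgrid(np.arange(w),np.arange(h))
    p=cv2.undistortPoints(np.stack([u,v],-1).reshape(-1,1,2).astype(float),K,np.array(c["dist_coeffs"],float)).reshape(h,w,2)
    d=c["depth"]
    P=np.stack([p[...,0]*d,-p[...,1]*d,-d],-1)
    if "mount" in c:
        M=np.array(c["mount"]);P=P@M[:3,:3].T+M[:3,3]
        return P@np.array(st["tcp_rot"]).T+np.array(st["position"])
    return P@np.array(c["orientation"]).reshape(3,3).T+np.array(c["xyz"])
E
python3 - <<'E'
from h import *
s=state();print(s["clock"],s["position"],s["tcp_rot"],s["opening"])
for n in("scene","top"):
    c=camera(n);cv2.imwrite(f"pics/{n}0.png",c["pixels"]);np.savez(f"{n}0.npz",P=cloud(c),I=c["pixels"])
    print(n,c["xyz"],np.round(c["orientation"],2).tolist(),c["fx"])
E
```

```text
0.0 [ 0.23589077 -0.60508705  0.23033522] [[ 9.31704952e-01  3.63215334e-01 -7.09966719e-04]
 [ 3.63216019e-01 -9.31703572e-01  1.60546660e-03]
 [-7.83484403e-05 -1.75369247e-03 -9.99998459e-01]] 0.08548315394609404
scene [ 0.90990978 -0.25199587  0.98597542] [[0.75, -0.57, 0.33], [0.66, 0.64, -0.39], [0.01, 0.52, 0.86]] 395.67859873671733
top [0.33699797 0.12476636 1.44192241] [[-0.02, 0.99, -0.17], [-1.0, -0.02, -0.01], [-0.01, 0.17, 0.99]] 417.00684266143514
```

View pics/top0.png

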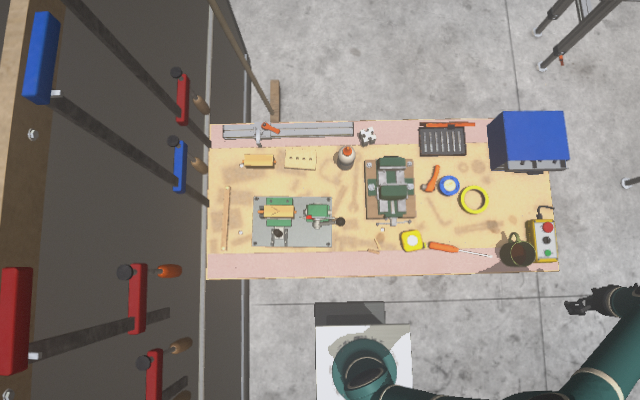

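View pics/scene0.png

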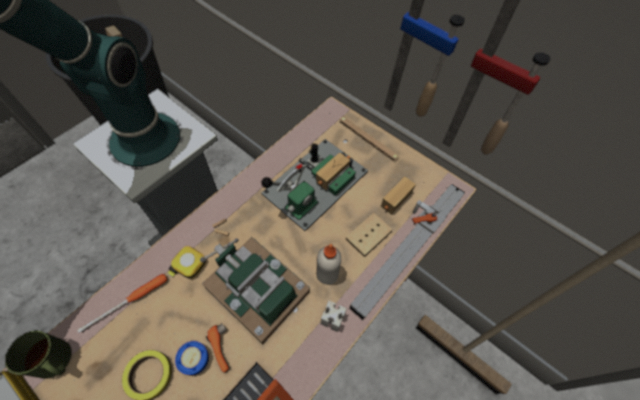

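Top view: press at about (292,220), rail at (277,211), black post (278,233), knob (340,221), vise and bystanders outside. I measure the press now.

Run:
```python
from h import *
d=np.load("top0.npz");P,I=d["P"],d["I"]
hsv=cv2.cvtColor(I,cv2.COLOR_BGR2HSV)
print("centre",P[220,292],P[211,277],P[233,278],P[221,340])
win=np.zeros(P.shape[:2],bool);win[185:255,240:350]=1
m=win&(P[...,2]>.004)&(P[...,2]<.02)&(hsv[...,1]<70)
pts=P[m][:,:2].astype(np.float32);print(len(pts))
r=cv2.minAreaRect(pts);print("plate",r)
m=win&(P[...,2]>.06)&(P[...,2]<.08)&(hsv[...,1]>70)&(hsv[...,0]<30)
print("rail",cv2.minAreaRect(P[m][:,:2].astype(np.float32)),P[m].mean(0),m.sum())
m=win&(P[...,2]>.13); print("high",P[m].mean(0),m.sum())
m=win&(hsv[...,2]<60)&(P[...,2]>.09)&(P[...,2]<.13);print("post",P[m].mean(0),m.sum(),P[m].max(0))
c=cv2.resize(I[180:260,235:355],None,fx=6,fy=6,interpolation=cv2.INTER_CUBIC);cv2.imwrite("pics/topc.png",c)
```

```text
centre [0.50746896 0.23181485 0.0066304 ] [0.53128368 0.27694334 0.06846569] [0.45519822 0.27052387 0.09924589] [0.48066151 0.07290356 0.18084953]
2364
plate ((0.49127793312072754, 0.22476376593112946), (0.3363209366798401, 0.20211178064346313), 88.89893341064453)
rail ((0.5313087105751038, 0.27361226081848145), (0.10084288567304611, 0.04127959534525871), 88.08244323730469) [0.53064366 0.27235406 0.06908022] 361
high [0.46384971 0.11119954 0.35656573] 186<stdin>:12: RuntimeWarning: Mean of empty slice.
  ret = um.true_divide(
Traceback (most recent call last):
ValueError: zero-size array to reduction operation maximum which has no identity
```

Call:
carry_out(plan="3 1 3 0 0 0.058;3 1 3 0 0 0.058;3 1 3 0 0 0.058;2 3.3 0 0 0 0.058;2 3.3 0 0 0 0.058;2 3.3 0 0 0 0.058;2 3.3 0 0 0 0.058;2 3.3 0 0 0 0.058;0.5 3.8 0 0 0 0.058;0.5 3.8 0 0 0 0.058;0.5 3.8 0 0 0 0.058;0.5 3.8 0 0 0 0.058;0.5 3.8 0 0 0 0.058;0.5 3.8 0 0 0 0.058;0.5 3.8 0 0 0 0.058;0.5 3.8 0 0 0 0.058;0 4 0 0 0 0.058;0 4 0 0 0 0.058;0 4 0 0 0 0.058;0 4 0 0 0 0.058", grip=0.5)

```text
clock: 1.77
position: [0.4615, 0.0538, 0.3173]
tcp_rot: [[0.036, 0.999, 0.0], [0.999, -0.036, -0.001], [-0.001, 0.0, -1.0]]
wrist_force: [1.2, 0.1, -0.0]
opening: 0.0427
grip_force: 0.0
```

Call:
carry_out(plan="0 3.6 0 0 0 0;0 3.6 0 0 0 0;0 3.6 0 0 0 0;0 3.6 0 0 0 0;0 0 0 0 0 0;0 0 0 0 0 0")

```text
clock: 2.27
position: [0.4613, 0.1981, 0.317]
tcp_rot: [[0.034, 0.999, -0.001], [0.999, -0.034, 0.0], [0.0, -0.001, -1.0]]
wrist_force: [-0.2, -0.4, -0.0]
opening: 0.0431
grip_force: 0.0
```

Run:
```python
from h import *
s=state();c=camera("wrist");P=cloud(c,s);np.savez("w1.npz",P=P,I=c["pixels"])
print(s["position"],np.round(s["q"],2),np.round(c["mount"],3).tolist())
cv2.imwrite("pics/w1.png",c["pixels"])
```

```text
[0.46126004 0.19811161 0.31696381] [ 0.17  0.21 -0.73  1.82  0.15  1.17 -0.64] [[0.0, 0.953, 0.302, 0.077], [1.0, 0.0, -0.001, -0.0], [-0.001, 0.302, -0.953, -0.144], [0.0, 0.0, 0.0, 1.0]]
```

View pics/w1.png

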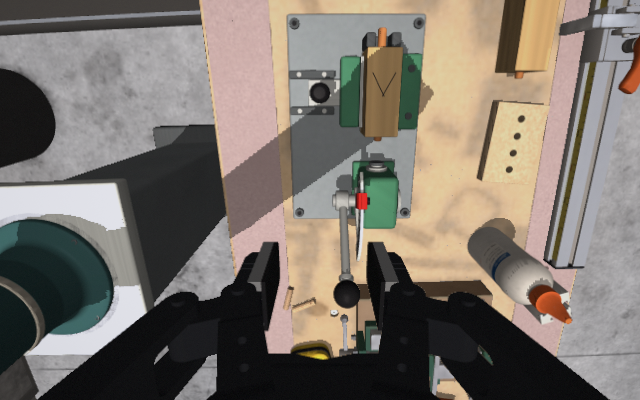

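Wrist view: post top (320,92), rail top (383,85) with the long orange dowel in the fork at (382,37), ram (377,165), red clip (362,201), knob (346,293).

Run:
```python
from h import *
d=np.load("w1.npz");P,I=d["P"],d["I"];hsv=cv2.cvtColor(I,cv2.COLOR_BGR2HSV)
z=P[...,2];v,u=np.mgrid[:400,:640]
def reg(a,b,c,e):return (u>=a)&(u<b)&(v>=c)&(v<e)
m=reg(355,415,35,145)&(z>.064)&(z<.076)
r=cv2.minAreaRect(P[m][:,:2].astype(np.float32));print("rail",r,np.median(z[m]))
m=reg(305,335,78,108)&(z>.094);print("post",P[m].mean(0),P[m].min(0),P[m].max(0),m.sum())
m=reg(285,428,12,222)&(z>.008)&(z<.016);print("plate",cv2.minAreaRect(P[m][:,:2].astype(np.float32)),np.median(z[m]))
m=reg(352,372,188,212)&(hsv[...,1]>170)&((hsv[...,0]<8)|(hsv[...,0]>172))
print("clip",P[m].mean(0),P[m].min(0),P[m].max(0),m.sum())
K=P[reg(333,360,278,308)];K=K[K[:,2]>.15]
f=lambda p:np.linalg.norm(K-p,axis=1)-.0145
from scipy.optimize import least_squares
s=least_squares(f,K.mean(0)-[0,0,.012],loss="soft_l1",f_scale=.001);print("knob",s.x,len(K),np.std(f(s.x)))
m=reg(370,395,25,48)&(hsv[...,1]>150)&(z>.03)&(z<.06);print("dowel",P[m].mean(0),P[m].max(0))
```

```text
rail ((0.5331338047981262, 0.2725628912448883), (0.09885924309492111, 0.04045983776450157), 88.17740631103516) 0.07096596400996766
post [0.45960858 0.27651057 0.1056283 ] [0.44901055 0.2658056  0.09567222] [0.46972159 0.28652254 0.46056922] 335
plate ((0.5047963857650757, 0.23265179991722107), (0.2752062976360321, 0.17630839347839355), 88.37525177001953) 0.012919195410244971
clip [0.49936258 0.16994499 0.15125908] [0.46389291 0.15778757 0.13169354] [0.50651129 0.27517584 0.46056922] 179
knob [0.48197542 0.07167565 0.16637758] 647 0.013513104858088137
dowel [0.53447626 0.33456303 0.05013378] [0.5386804  0.3446083  0.05240638]
```

Call:
carry_out(plan="-0.1 3.9 -1 0 0 0;-0.1 3.9 -1 0 0 0;0 0 -4 0 0 0;0 0 -4 0 0 0;0 0 -4 0 0 0;0 0 -4 0 0 0;0 0 -3 0 0 0;0 0 -2 0 0 0;0 0 -1.9 0 0 0;0 0 0 0 0 0")

```text
clock: 3.15
position: [0.4587, 0.2703, 0.0646]
tcp_rot: [[0.042, 0.999, -0.006], [0.999, -0.042, -0.005], [-0.005, -0.006, -1.0]]
wrist_force: [-0.5, -1.2, -0.7]
opening: 0.0427
grip_force: 0.0
```

Call:
carry_out(plan="0 0 0 0 0 0;0 0 0 0 0 0;0 0 0 0 0 0;0 0 0 0 0 0;0 0 0 0 0 0", grip=0, force=40)

```text
clock: 3.57
position: [0.4599, 0.2732, 0.0691]
tcp_rot: [[0.04, 0.999, 0.0], [0.999, -0.04, -0.001], [-0.001, 0.0, -1.0]]
wrist_force: [-4.4, -3.8, 3.9]
opening: 0.0203
grip_force: 40.2
```

Call:
carry_out(plan="-0.3 0.01 0 0 0 0;-0.4 0.01 0 0 0 0;-0.4 0.01 0 0 0 0;-0.4 0.01 0 0 0 0;-0.4 0.01 0 0 0 0;-0.3 0.01 0 0 0 0;0 0 0 0 0 0;0 0 0 0 0 0;0 0 0 0 0 0")

```text
clock: 4.32
position: [0.4398, 0.2739, 0.0691]
tcp_rot: [[0.04, 0.999, 0.003], [0.999, -0.04, -0.001], [-0.001, 0.003, -1.0]]
wrist_force: [2.5, -5.5, 2.7]
opening: 0.0209
grip_force: 40.3
```

Call:
carry_out(plan="0 0 0 0 0 0;0 0 0 0 0 0;0 0 0 0 0 0;0 0 2 0 0 0;0 0 3 0 0 0;0 0 2 0 0 0;2.5 0 0 0 0 0.005;2.5 0 0 0 0 0.004;2.2 0 0 0 0 0;2 0 0 0 0 0;0 0 0 0 0 0;0 0 0 0 0 0", grip=0.7)

```text
clock: 5.32
position: [0.5305, 0.2751, 0.138]
tcp_rot: [[0.031, 1.0, -0.0], [1.0, -0.031, 0.001], [0.001, -0.0, -1.0]]
wrist_force: [0.6, -0.2, -1.2]
opening: 0.0599
grip_force: 0.0
```

Run:
```python
from h import *
s=state();c=camera("wrist");P=cloud(c,s)
print(s["position"],np.round(s["q"],2),np.round(s["tcp_rot"],3).tolist(),s["opening"])
cv2.imwrite("pics/w2.png",c["pixels"])
```

```text
[0.53045185 0.27506512 0.13804379] [-0.06  0.58 -0.63  1.78  0.42  0.92 -0.91] [[0.031, 1.0, -0.0], [1.0, -0.031, 0.001], [0.001, -0.0, -1.0]] 0.059937624426106256
```

View pics/w2.png

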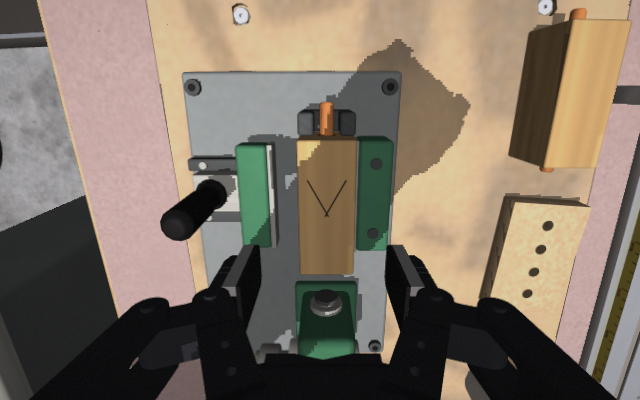

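Jaw is back; the rail (327,205) stands centred between the fingers (240/400).

Call:
carry_out(plan="0.1 0 -2.5 0 0 0;0 0 -2.5 0 0 0;0 0 -2 0 0 0;0 0 -1.3 0 0 0;0 0 -0.5 0 0 0;0 0 0 0 0 0;0 0 0 0 0 0")

```text
clock: 5.95
position: [0.5311, 0.2754, 0.0511]
tcp_rot: [[0.029, 1.0, 0.001], [1.0, -0.029, 0.001], [0.001, 0.001, -1.0]]
wrist_force: [-0.2, 0.1, -0.6]
opening: 0.0597
grip_force: 0.0
```

Call:
carry_out(plan="0 0 0 0 0 0;0 0 0 0 0 0;0 0 0 0 0 0;0 0 0 0 0 0;0 0 0 0 0 0;0 0 0 0 0 0", grip=0, force=60)

```text
clock: 6.45
position: [0.5322, 0.2754, 0.052]
tcp_rot: [[0.03, 1.0, 0.003], [1.0, -0.03, 0.001], [0.001, 0.003, -1.0]]
wrist_force: [0.3, -0.6, 6.2]
opening: 0.038
grip_force: 62.6
```

Call:
carry_out(plan="-0.2 0 0.5 0 0 0;-0.2 0 1 0 0 0;0 0 2 0 0 0;0 0 3 0 0 0;0 0 3 0 0 0;0 0 2.5 0 0 0;0 0 0 0 0 0.1;0 0 0 0 0 0.12;0 0 0 0 0 0.12;0 0 0 0 0 0.12;0 0 0 0 0 0.12;0 0 0 0 0 0.12;0 0 0 0 0 0.12;0 0 0 0 0 0.12;0 0 0 0 0 0.12;0 0 0 0 0 0.12;0 0 0 0 0 0.12")

```text
clock: 7.87
position: [0.5266, 0.2742, 0.1706]
tcp_rot: [[-0.957, 0.291, -0.0], [0.291, 0.957, -0.001], [0.0, -0.001, -1.0]]
wrist_force: [0.1, -0.2, -2.6]
opening: 0.0385
grip_force: 61.9
```

Call:
carry_out(plan="0 0 0 0 0 0.12;0 0 0 0 0 0.12;0 0 0 0 0 0.12;0 0 0 0 0 0.12;0 0 0 0 0 0.12;0 0 0 0 0 0.12;0 0 0 0 0 0.12;0 0 0 0 0 0.12;0 0 0 0 0 0.12;0 0 0 0 0 0.12;0 0 0 0 0 0.12;0 0 0 0 0 0.12;0 0 0 0 0 0.12;0 0 0 0 0 0.12;0 0 0 0 0 0.12;0 0 0 0 0 0.04;0 0 0 0 0 0;0 0 0 0 0 0")

```text
clock: 9.37
position: [0.527, 0.2743, 0.1704]
tcp_rot: [[-0.033, -0.999, -0.0], [-0.999, 0.033, -0.001], [0.001, 0.0, -1.0]]
wrist_force: [-0.9, -0.7, -0.9]
opening: 0.0386
grip_force: 61.8
```

Run:
```python
from h import *
s=state();c=camera("wrist");P=cloud(c,s);np.savez("w3.npz",P=P,I=c["pixels"])
print(s["position"],np.round(s["q"],2),np.round(s["tcp_rot"],3).tolist(),s["opening"])
cv2.imwrite("pics/w3.png",c["pixels"])
```

```text
[0.52695281 0.27426403 0.17036421] [ 0.3   0.89 -1.31  1.74  0.91  1.26  1.87] [[-0.033, -0.999, -0.0], [-0.999, 0.033, -0.001], [0.001, 0.0, -1.0]] 0.03859848649419334
```

View pics/w3.png

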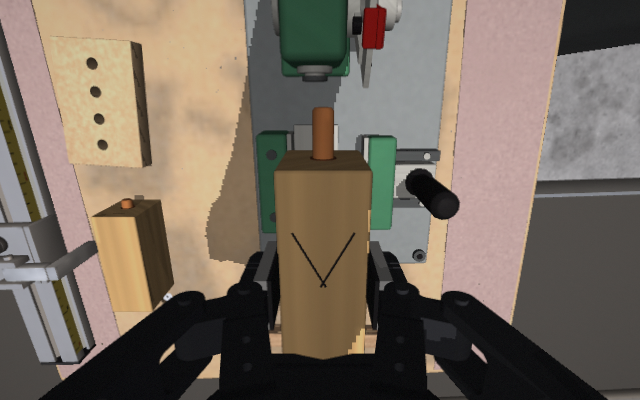

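Turned: long dowel (322,130) now faces the ram (315,72).

Run:
```python
from h import *
d=np.load("w3.npz");P,I=d["P"],d["I"];hsv=cv2.cvtColor(I,cv2.COLOR_BGR2HSV)
z=P[...,2];v,u=np.mgrid[:400,:640]
def reg(a,b,c,e):return (u>=a)&(u<b)&(v>=c)&(v<e)
o=np.array([.5325,.2735]);R=np.array([[np.cos(.031),np.sin(.031)],[-np.sin(.031),np.cos(.031)]])
m=reg(270,375,165,340)&(z>.17)&(z<.2)
t=P[m];r=cv2.minAreaRect(((t[:,:2]-o)@R).astype(np.float32));print("top (press)",r,np.median(z[m]))
A=np.c_[t[:,:2]-t[:,:2].mean(0),np.ones(len(t))];print("slopes",np.linalg.lstsq(A,t[:,2],rcond=None)[0])
q=(t[:,:2]-o)@R;print("front edge y",np.percentile(q[:,1],[0.5,2]),"x",np.percentile(q[:,0],[1,99]))
k=reg(310,335,105,155)&(z>.12)&(z<.175);q=(P[k][:,:2]-o)@R;print("dowel x",q[:,0].mean(),"ymin",q[:,1].min(),"zmax",np.percentile(z[k],95))
k=reg(250,290,130,240)&(z>.03)&(z<.055);q=(P[k][:,:2]-o)@R;print("fixed jaw x",np.percentile(q[:,0],[1,99]))
k=reg(365,400,130,240)&(z>.03)&(z<.055);q=(P[k][:,:2]-o)@R;print("sliding jaw x",np.percentile(q[:,0],[1,99]))
```

```text
top (press) ((-0.005422405898571014, -0.006040927022695541), (0.048624660819768906, 0.08334804326295853), 0.07727755606174469) 0.18920663546150912
slopes [0.00245338 0.01365777 0.18915946]
front edge y [-0.04738433 -0.04719434] x [-0.02540777  0.01441297]
dowel x -0.005611455080098933 ymin -0.0706439530616851 zmax 0.16981694465597091
fixed jaw x [0.02303313 0.05041765]
sliding jaw x [-0.0746247  -0.04139792]
```

Call:
carry_out(plan="0.33 -0.5 0 0 0 0.002;0 0 -2 0 0 0;0 0 -2.5 0 0 0;0 0 -2.5 0 0 0;0 0 -2 0 0 0;0 0 -1.2 0 0 0;0 0 -0.6 0 0 0;0 0 -0.3 0 0 0;0 0 -0.2 0 0 0;0 0 0 0 0 0;0 0 0 0 0 0")

```text
clock: 10.33
position: [0.5309, 0.27, 0.0583]
tcp_rot: [[-0.03, -1.0, 0.001], [-1.0, 0.03, 0.001], [-0.001, -0.001, -1.0]]
wrist_force: [0.0, 0.8, -1.7]
opening: 0.0386
grip_force: 61.9
```

Call:
carry_out(plan="0 0 -0.2 0 0 0;0 0 -0.2 0 0 0;0 0 -0.2 0 0 0;0 0 0 0 0 0;0 0 0 0 0 0")

```text
clock: 10.75
position: [0.5307, 0.2697, 0.052]
tcp_rot: [[-0.03, -1.0, 0.001], [-1.0, 0.03, -0.0], [0.0, -0.001, -1.0]]
wrist_force: [-0.8, -2.0, 5.1]
opening: 0.0387
grip_force: 62.7
```

Touching. Now push towards the stop (+y) step by step.

Call:
carry_out(plan="0 0.15 -0.03 0 0 0;0 0.15 0 0 0 0;0 0.1 0 0 0 0;0 0 0 0 0 0")

```text
clock: 11.08
position: [0.5312, 0.2719, 0.052]
tcp_rot: [[-0.031, -1.0, 0.001], [-1.0, 0.031, -0.004], [0.004, -0.001, -1.0]]
wrist_force: [-1.8, -7.1, 11.3]
opening: 0.0388
grip_force: 63.3
```

Call:
carry_out(plan="0 0.1 0 0 0 0;0 0.1 0 0 0 0;0 0 0 0 0 0;0 0 0 0 0 0")

```text
clock: 11.42
position: [0.5312, 0.2719, 0.052]
tcp_rot: [[-0.032, -1.0, 0.001], [-0.999, 0.032, -0.008], [0.008, -0.001, -1.0]]
wrist_force: [-2.4, -12.6, 15.2]
opening: 0.0388
grip_force: 63.9
```

Run:
```python
from h import *
s=state();c=camera("wrist");P=cloud(c,s);I=c["pixels"];print(s["position"],s["wrist_force"])
cv2.imwrite("pics/w4.png",I)
z=P[...,2];v,u=np.mgrid[:400,:640]
o=np.array([.5325,.2735]);R=np.array([[np.cos(.031),np.sin(.031)],[-np.sin(.031),np.cos(.031)]])
m=(u>=270)&(u<375)&(v>165)&(v<340)&(z>.06)&(z<.08)
t=P[m];q=(t[:,:2]-o)@R;print("top z",np.median(t[:,2]),"front y",np.percentile(q[:,1],[.5,2]),"x",np.percentile(q[:,0],[1,99]))
A=np.c_[t[:,:2]-t[:,:2].mean(0),np.ones(len(t))];print("slopes",np.linalg.lstsq(A,t[:,2],rcond=None)[0])
```

```text
[0.53118636 0.27185087 0.05201462] [ -2.44758525 -12.63401897  15.16887492]
top z 0.07093847981117478 front y [-0.04963682 -0.04940629] x [-0.0210068   0.01857825]
slopes [0.0015774  0.00801989 0.07090579]
```

View pics/w4.png

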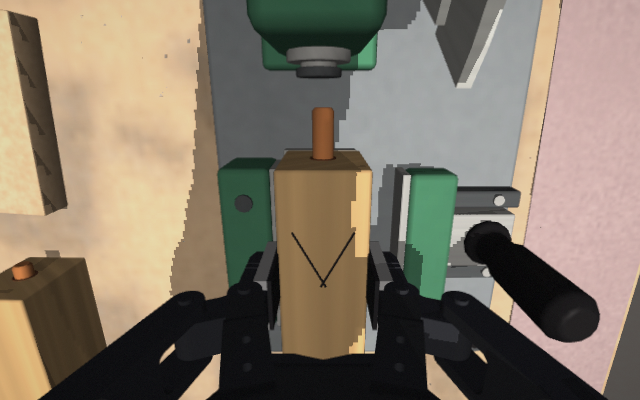

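Seated flat against the stop (top z 71 mm, front face y = -49.6), long dowel in line with the ram. Release and go to the post.

Call:
carry_out(plan="0 -0.3 0.05 0 0 0;0 0 0 0 0 0;0 0 0 0 0 0;0 0 0 0 0 0", grip=0.7)

```text
clock: 11.8
position: [0.5303, 0.2731, 0.0514]
tcp_rot: [[-0.029, -1.0, -0.0], [-1.0, 0.029, 0.001], [-0.001, 0.0, -1.0]]
wrist_force: [0.1, 0.9, 1.0]
opening: 0.0598
grip_force: 0.0
```

Call:
carry_out(plan="0 0 2 0 0 0;0 0 3 0 0 0;0 0 2.5 0 0 0;-2.5 0 0 0 0 0;-2.5 0 0 0 0 0;-2.5 0 0 0 0 0;-1.6 0 0 0 0 0;0 0 0 0 0 0;0 0 0 0 0 0", grip=0.55)

```text
clock: 12.55
position: [0.4392, 0.273, 0.1266]
tcp_rot: [[-0.028, -1.0, 0.001], [-1.0, 0.028, 0.0], [-0.0, -0.001, -1.0]]
wrist_force: [0.0, 0.7, 0.3]
opening: 0.0471
grip_force: 0.0
```

Call:
carry_out(plan="0 0.3 -2 0 0 0;0 0 -2 0 0 0;0 0 -1.4 0 0 0;0 0 -0.4 0 0 0;0 0 0 0 0 0;0 0 0 0 0 0")

```text
clock: 13.05
position: [0.4398, 0.2762, 0.0688]
tcp_rot: [[-0.03, -1.0, -0.0], [-1.0, 0.03, 0.001], [-0.001, 0.0, -1.0]]
wrist_force: [0.0, 0.1, 0.4]
opening: 0.0469
grip_force: 0.0
```

Call:
carry_out(plan="0 0 0 0 0 0;0 0 0 0 0 0;0 0 0 0 0 0;0 0 0 0 0 0;0 0 0 0 0 0", grip=0, force=40)

```text
clock: 13.47
position: [0.4399, 0.2761, 0.0695]
tcp_rot: [[-0.03, -1.0, 0.001], [-1.0, 0.03, 0.001], [-0.001, -0.001, -1.0]]
wrist_force: [-1.3, -1.2, 5.8]
opening: 0.0205
grip_force: 39.4
```

Call:
carry_out(plan="0.3 -0.01 0 0 0 0;0.4 -0.01 0 0 0 0;0.4 -0.01 0 0 0 0;0.4 -0.01 0 0 0 0;0.2 -0.01 0 0 0 0;0.2 0 0 0 0 0;0 0 0 0 0 0;0 0 0 0 0 0")

```text
clock: 14.13
position: [0.458, 0.2755, 0.0695]
tcp_rot: [[-0.029, -1.0, -0.0], [-1.0, 0.029, 0.0], [-0.0, 0.0, -1.0]]
wrist_force: [-2.9, -0.9, 7.6]
opening: 0.0208
grip_force: 39.5
```

Call:
carry_out(plan="0.1 0 0 0 0 0;0.1 0 0 0 0 0;0.1 0 0 0 0 0;0.1 0 0 0 0 0;0 0 0 0 0 0;0 0 0 0 0 0")

```text
clock: 14.63
position: [0.4601, 0.2754, 0.0694]
tcp_rot: [[-0.028, -1.0, -0.003], [-1.0, 0.028, -0.001], [0.001, 0.003, -1.0]]
wrist_force: [-7.8, -2.2, 11.7]
opening: 0.0208
grip_force: 39.9
```

Call:
carry_out(plan="0.1 0 0 0 0 0;0.1 0 0 0 0 0;0.1 0 0 0 0 0;0 0 0 0 0 0;0 0 0 0 0 0")

```text
clock: 15.05
position: [0.4601, 0.2754, 0.0694]
tcp_rot: [[-0.026, -1.0, -0.007], [-1.0, 0.026, -0.002], [0.002, 0.007, -1.0]]
wrist_force: [-14.5, -4.5, 14.8]
opening: 0.0205
grip_force: 40.8
```

Call:
carry_out(plan="-0.3 0 0 0 0 0;0 0 0 0 0 0;0 0 0 0 0 0;0 0 0 0 0 0;0 0 2 0 0 0;0 0 3 0 0 0;0 0 4 0 0 0;0 0 4 0 0 0;0 0 4 0 0 0;0 0 4 0 0 0;0.5 -1 0 0 0 0;0 0 0 0 0 0;0 0 0 0 0 0", grip=0.6)

```text
clock: 16.13
position: [0.468, 0.2642, 0.2779]
tcp_rot: [[-0.032, -0.999, -0.0], [-0.999, 0.032, -0.001], [0.001, 0.0, -1.0]]
wrist_force: [0.3, 0.5, -0.1]
opening: 0.0511
grip_force: 0.0
```

Run:
```python
from h import *
s=state();c=camera("wrist");P=cloud(c,s);I=c["pixels"];print(s["position"],s["q"][6]);np.savez("w5.npz",P=P,I=I)
cv2.imwrite("pics/w5.png",I)
z=P[...,2];hsv=cv2.cvtColor(I,cv2.COLOR_BGR2HSV)
o=np.array([.5325,.2735]);R=np.array([[np.cos(.031),np.sin(.031)],[-np.sin(.031),np.cos(.031)]])
q=np.dstack([(P[...,:2]-o)@R,z])*1000
m=(hsv[...,1]>150)&((hsv[...,0]<6)|(hsv[...,0]>174))&(hsv[...,2]>50)&(abs(q[...,0]+40)<40)&(q[...,1]<-50)&(q[...,1]>-150)&(z>.1)&(z<.17)
t=q[m];print("clip n",len(t),t.mean(0),np.percentile(t,[1,99],axis=0).round(1).tolist())
rr=np.hypot(t[:,1]+131,t[:,2]-70);a=np.arctan2(t[:,1]+131,t[:,2]-70)
print("r",np.percentile(rr,[1,50,99]),"a",np.percentile(a,[1,10,50,90,99]))
for lo in range(60,90,4):
    k=(rr>lo)&(rr<lo+4)
    if k.sum()>5:print(lo,k.sum(),a[k].min(),a[k].max(),t[k][:,0].min(),t[k][:,0].max())
v,u=np.where(m);print(u.min(),u.max(),v.min(),v.max())
```

```text
[0.46798249 0.26422268 0.27789235] 1.8853620477774398
clip n 317 [ -29.72403822 -106.38301454  149.70666146] [[-34.0, -119.7, 129.5], [-24.3, -97.6, 154.6]]
r [61.12022485 85.14237944 87.17881902] a [0.18304766 0.21575322 0.2978618  0.38391796 0.40528175]
64 6 0.18930943578709086 0.5423126234808634 -32.95997735279585 -30.49792729877325
68 9 0.19662016803790877 0.3703999231450084 -33.06463025751216 -30.89199865154463
72 8 0.20339251163200917 0.35183072242388896 -33.17336114808542 -30.554333598075857
76 6 0.2059651160008991 0.21434649388334637 -32.782564981381846 -31.012052754783873
80 26 0.21519789678662224 0.407514405143623 -34.051528431519706 -24.900357166166735
84 255 0.2146851635763822 0.40582264707205873 -34.05255845313764 -24.280633554441604
272 285 53 82
```

View pics/w5.png

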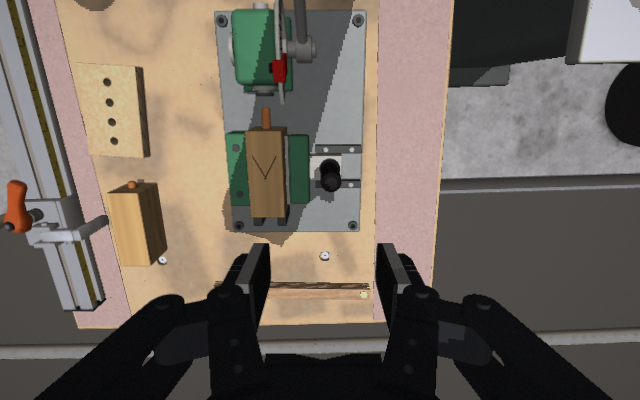

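Call:
carry_out(plan="0.35 -3 0 0 0 0;0.3 -4 0 0 0 0;0.3 -4 0 0 0 0;0.2 -4 0 0 0 0;0.2 -3 0 0 0 0;0 -1.26 -1 0 0 0;0 0 -2 0 0 0;0 0 -3 0 0 0;0 0 -2 0 0 0;0 0 -2 0 0 0;0 0 -1.6 0 0 0;0 0 0 0 0 0;0 0 0 0 0 0")

```text
clock: 17.27
position: [0.4798, 0.0735, 0.1614]
tcp_rot: [[-0.028, -1.0, -0.003], [-1.0, 0.028, 0.001], [-0.001, 0.003, -1.0]]
wrist_force: [0.4, -0.3, 0.8]
opening: 0.0514
grip_force: 0.0
```

Run:
```python
from h import *
s=state();print(s["position"],np.round(s["q"],2),s["wrist_force"])
d=np.load("w1.npz");P,I=d["P"],d["I"]
z=P[...,2];hsv=cv2.cvtColor(I,cv2.COLOR_BGR2HSV)
o=np.array([.5325,.2735]);R=np.array([[np.cos(.031),np.sin(.031)],[-np.sin(.031),np.cos(.031)]])
q=np.dstack([(P[...,:2]-o)@R,z])*1000
m=(hsv[...,1]>150)&((hsv[...,0]<6)|(hsv[...,0]>174))&(hsv[...,2]>50)&(abs(q[...,0]+40)<40)&(q[...,1]<-50)&(q[...,1]>-150)&(z>.1)&(z<.17)
t=q[m];rr=np.hypot(t[:,1]+131,t[:,2]-70);a=np.arctan2(t[:,1]+131,t[:,2]-70)
for lo in range(72,92,4):
    k=(rr>lo)&(rr<lo+4)
    if k.sum()>5:print(lo,k.sum(),a[k].min(),a[k].max())
K=q[270:315,325:368].reshape(-1,3);K=K[(K[:,2]>150)&(K[:,2]<185)&(abs(K[:,0]+45)<17)&(abs(K[:,1]+204)<17)]
from scipy.optimize import least_squares
r=least_squares(lambda p:np.linalg.norm(K-p,axis=1)-14.5,[-45,-204,166],loss="soft_l1");print("knob press",r.x,len(K))
```

```text
[0.4797805  0.07347327 0.16142265] [ 0.78  0.77 -1.36  2.    0.85  1.13  2.15] [ 0.43762432 -0.28033869  0.75657967]
84 153 0.22344250742502536 0.4047706495194632
knob press [ -44.25601681 -203.03850582  166.2039402 ] 689
```

Call:
carry_out(plan="0.1 -0.15 -0.5 0 0 0;0.05 -0.05 -0.4 0 0 0;0 0 0 0 0 0;0 0 0 0 0 0")

```text
clock: 17.6
position: [0.4826, 0.0705, 0.1537]
tcp_rot: [[-0.03, -1.0, 0.0], [-1.0, 0.03, 0.0], [-0.0, -0.0, -1.0]]
wrist_force: [-0.3, -0.7, -0.2]
opening: 0.0509
grip_force: 0.0
```

Call:
carry_out(plan="0 0 0 0 0 0;0 0 0 0 0 0;0 0 0 0 0 0;0 0 0 0 0 0;0 0 0 0 0 0", grip=0, force=50)

```text
clock: 18.02
position: [0.482, 0.0705, 0.1541]
tcp_rot: [[-0.03, -1.0, -0.001], [-1.0, 0.03, -0.001], [0.001, 0.001, -1.0]]
wrist_force: [-2.3, -1.6, 5.0]
opening: 0.0264
grip_force: 48.7
```

Call:
carry_out(plan="0.015 0.49 0.34 0 0 0;0.015 0.5 0.34 0 0 0;0.016 0.52 0.29 0 0 0;0.016 0.53 0.28 0 0 0;0.017 0.55 0.24 0 0 0;0.017 0.56 0.23 0 0 0;0.018 0.57 0.18 0 0 0;0.018 0.58 0.17 0 0 0;0.018 0.59 0.13 0 0 0;0.018 0.59 0.11 0 0 0;0.018 0.59 0.07 0 0 0;0.018 0.6 0.05 0 0 0;0.018 0.6 0.01 0 0 0;0.018 0.6 -0.01 0 0 0;0 0 0 0 0 0;0 0 0 0 0 0")

```text
clock: 19.35
position: [0.4848, 0.1496, 0.1779]
tcp_rot: [[-0.029, -1.0, 0.0], [-1.0, 0.029, -0.0], [0.0, -0.0, -1.0]]
wrist_force: [0.0, -0.2, -0.1]
opening: -0.0003
grip_force: 0.0
```

```bash
cat > ang.py <<'E'
from h import *
o=np.array([.5325,.2735]);R=np.array([[np.cos(.031),np.sin(.031)],[-np.sin(.031),np.cos(.031)]])
def theta():
    s=state();p=np.array(s["position"])-np.array(s["tcp_rot"])[:,2]*.019
    y=((p[:2]-o)@R)[1]*1000+131+1.0 ; z=p[2]*1000-70
    print("yz",y,z,"r",np.hypot(y,z),"theta(y)",np.arcsin(y/120),"clk",s["clock"],"F",np.round(s["wrist_force"],1),s["opening"])
theta()
E
python3 ang.py
python3 - <<'E'
from h import *
s=state();c=camera("wrist");np.savez("w6.npz",P=cloud(c,s),I=c["pixels"]);cv2.imwrite("pics/w6.png",c["pixels"])
c=camera("top");np.savez("t6.npz",P=cloud(c),I=c["pixels"])
E
```

```text
yz 6.697094922904043 126.9392406363203 r 127.11578145034558 theta(y) 0.05583813609800882 clk 19.35 F [ 0.  -0.2 -0.1] -0.0002773070155556882
```

View pics/w6.png

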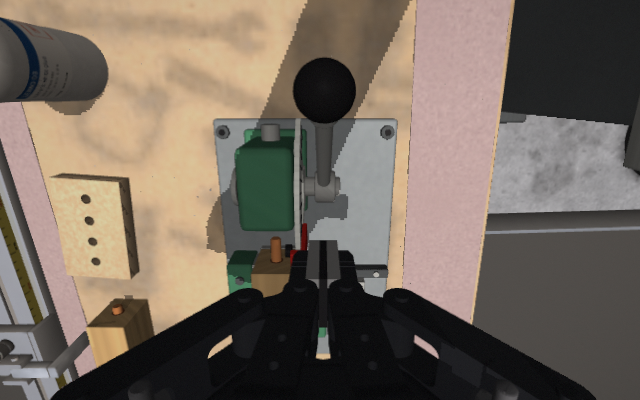

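The fingers slipped off the knob (gripped too high; closing shifts the pads) and the lever stands at rest, knob at (324,90). I regrip lower.

Call:
carry_out(plan="0 0 3 0 0 0;0 0 3 0 0 0;0 -2 0 0 0 0;0 -3 0 0 0 0;-0.2 -2.8 0 0 0 0;0 0 0 0 0 0;0 0 0 0 0 0;0 0 -2 0 0 0;0 0 -2.5 0 0 0;0 0 -2.3 0 0 0;0 0 -2 0 0 0;0 0 -1 0 0 0;0 0 0 0 0 0;0 0 0 0 0 0", grip=0.6)

```text
clock: 20.62
position: [0.4829, 0.0723, 0.1403]
tcp_rot: [[-0.028, -1.0, 0.0], [-1.0, 0.028, 0.001], [-0.001, 0.0, -1.0]]
wrist_force: [0.1, -0.0, 0.4]
opening: 0.0511
grip_force: 0.0
```

Run:
```python
from h import *
from scipy.optimize import least_squares
o=np.array([.5325,.2735]);R=np.array([[np.cos(.031),np.sin(.031)],[-np.sin(.031),np.cos(.031)]])
for f in("w6.npz",):
    d=np.load(f);P=d["P"];q=np.dstack([(P[...,:2]-o)@R,P[...,2]])*1000
    K=q[55:128,288:362].reshape(-1,3);K=K[(K[:,2]>150)&(K[:,2]<190)]
    r=least_squares(lambda p:np.linalg.norm(K-p,axis=1)-14.5,[-45,-204,166],loss="soft_l1");print(f,"knob press",r.x,len(K))
    k=r.x/1000;print("world",R@k[:2]+o,k[2],"angle",np.arctan2(r.x[1]+131,r.x[2]-70))
s=state();print(s["position"],np.round(s["tcp_rot"],3)[:,2],s["wrist_force"])
```

```text
w6.npz knob press [ -44.143794   -203.19519229  166.25357231] 3351
world [0.48207937 0.07177067] 0.1662535723078745 angle -0.6435344403333533
[0.48288573 0.07227554 0.14026139] [ 0.     0.001 -1.   ] [ 0.11367536 -0.0241398   0.38891652]
```

Knob is where expected. Grip, then a short trial swing.

Call:
carry_out(plan="0 0 0 0 0 0;0 0 0 0 0 0;0 0 0 0 0 0;0 0 0 0 0 0;0 0 0 0 0 0", grip=0, force=80)

```text
clock: 21.03
position: [0.4821, 0.0718, 0.1413]
tcp_rot: [[-0.029, -1.0, -0.001], [-1.0, 0.029, -0.001], [0.001, 0.001, -1.0]]
wrist_force: [-5.1, -1.4, 9.0]
opening: 0.0256
grip_force: 77.9
```

Call:
carry_out(plan="0.015 0.49 0.34 0 0 0;0.015 0.5 0.34 0 0 0;0.016 0.52 0.29 0 0 0;0.016 0.53 0.28 0 0 0;0 0 0 0 0 0")

```text
clock: 21.45
position: [0.4825, 0.0903, 0.1525]
tcp_rot: [[-0.032, -0.999, -0.002], [-0.999, 0.032, -0.004], [0.004, 0.002, -1.0]]
wrist_force: [-3.9, -4.5, -2.1]
opening: 0.026
grip_force: 79.1
```

```bash
python3 ang.py
```

```text
yz -52.61661490740323 101.45900013761843 r 114.2910183401969 theta(y) -0.45389758540429664 clk 21.45 F [-3.9 -4.5 -2.1] 0.026031218079999932
```

Call:
carry_out(plan="0.017 0.55 0.24 0 0 0;0.017 0.56 0.23 0 0 0;0.018 0.57 0.18 0 0 0;0.018 0.58 0.17 0 0 0;0.018 0.59 0.13 0 0 0;0.018 0.59 0.11 0 0 0;0.018 0.59 0.07 0 0 0;0.018 0.6 0.05 0 0 0;0.018 0.6 0.01 0 0 0;0.018 0.6 -0.01 0 0 0;0.018 0.6 -0.05 0 0 0;0.018 0.6 -0.07 0 0 0;0 0 0 0 0 0;0 0 0 0 0 0")

```text
clock: 22.62
position: [0.4855, 0.1623, 0.1628]
tcp_rot: [[-0.029, -1.0, -0.0], [-1.0, 0.029, -0.0], [0.0, 0.0, -1.0]]
wrist_force: [-0.4, -0.8, 0.5]
opening: -0.0002
grip_force: 0.0
```

```bash
sed -i 's/+131+1.0/+131-0.45/' ang.py; python3 ang.py
python3 - <<'E'
from h import *
s=state();c=camera("wrist");np.savez("w7.npz",P=cloud(c,s),I=c["pixels"]);cv2.imwrite("pics/w7.png",c["pixels"])
E
```

```text
yz 17.992670778862294 111.8197675384705 r 113.25809734457889 theta(y) 0.15050649729200907 clk 22.6167 F [-0.4 -0.8  0.5] -0.0001868962743011706
```

View pics/w7.png

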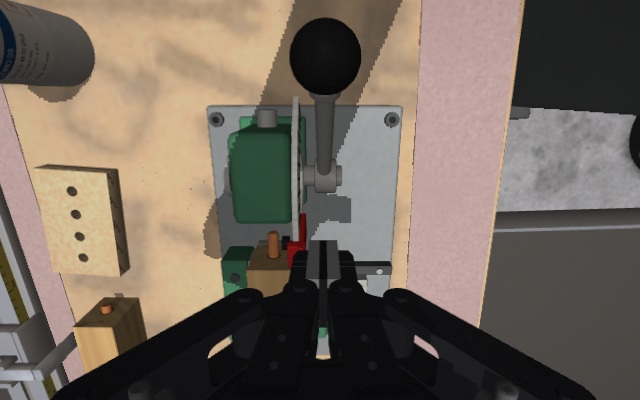

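Slipped again: the ball pivots out of pads that close across press x. I'll turn the tool 90° so the fingers bracket the knob along the swing direction and the rear finger pushes it.

Call:
carry_out(plan="0 0 3 0 0 0;0 0 3.5 0 0 0;0 0 1 0 0 -0.12;-0.03 -0.8 0 0 0 -0.12;-0.03 -0.8 0 0 0 -0.12;-0.03 -0.8 0 0 0 -0.12;-0.03 -0.8 0 0 0 -0.12;-0.03 -0.8 0 0 0 -0.12;-0.03 -0.8 0 0 0 -0.12;-0.03 -0.8 0 0 0 -0.12;-0.03 -0.8 0 0 0 -0.12;-0.03 -0.8 0 0 0 -0.12;-0.03 -0.8 0 0 0 -0.12;-0.03 -0.8 0 0 0 -0.12;0 -0.3 0 0 0 -0.12;0 0 0 0 0 -0.01;0 0 0 0 0 0;0 0 0 0 0 0", grip=0.6)

```text
clock: 24.17
position: [0.4822, 0.0712, 0.238]
tcp_rot: [[-1.0, 0.026, 0.0], [0.026, 1.0, 0.0], [-0.0, 0.0, -1.0]]
wrist_force: [0.7, -0.3, 0.1]
opening: 0.0512
grip_force: 0.0
```

Call:
carry_out(plan="0 0 -2 0 0 0;0 0 -2.5 0 0 0;0 0 -2 0 0 0;0 0 -1.3 0 0 0;0 0 -0.6 0 0 0;0 0 0 0 0 0;0 0 0 0 0 0")

```text
clock: 24.75
position: [0.4826, 0.0715, 0.1544]
tcp_rot: [[-1.0, 0.028, 0.0], [0.028, 1.0, 0.001], [-0.0, 0.001, -1.0]]
wrist_force: [0.3, -0.2, -0.1]
opening: 0.0513
grip_force: 0.0
```

Call:
carry_out(plan="0 0 0 0 0 0;0 0 0 0 0 0;0 0 0 0 0 0;0 0 0 0 0 0", grip=0.42, force=30)

```text
clock: 25.08
position: [0.4826, 0.0709, 0.1545]
tcp_rot: [[-1.0, 0.029, 0.001], [0.029, 1.0, -0.0], [-0.001, -0.0, -1.0]]
wrist_force: [-0.3, -0.0, -0.5]
opening: 0.036
grip_force: 0.0
```

Now take up the slack and swing to about half-way.

Call:
carry_out(plan="0.01 0.35 0 0 0 0;0.015 0.49 0.34 0 0 0;0.015 0.5 0.34 0 0 0;0.016 0.52 0.29 0 0 0;0.016 0.53 0.28 0 0 0;0.017 0.55 0.24 0 0 0;0.017 0.56 0.23 0 0 0;0.018 0.57 0.18 0 0 0;0.018 0.58 0.17 0 0 0;0 0 0 0 0 0;0 0 0 0 0 0")

```text
clock: 26.0
position: [0.4844, 0.1165, 0.1754]
tcp_rot: [[-1.0, 0.029, 0.001], [0.029, 1.0, -0.003], [-0.001, -0.003, -1.0]]
wrist_force: [0.3, -6.6, 4.3]
opening: 0.0359
grip_force: 3.1
```

```bash
python3 ang.py
python3 - <<'E'
from h import *
s=state();c=camera("wrist");np.savez("w8.npz",P=cloud(c,s),I=c["pixels"]);cv2.imwrite("pics/w8.png",c["pixels"])
E
```

```text
yz -27.777307040825132 124.43473007454568 r 127.49737579717207 theta(y) -0.23359621826773522 clk 26.0 F [ 0.3 -6.6  4.3] 0.03585667346114492
```

View pics/w8.png

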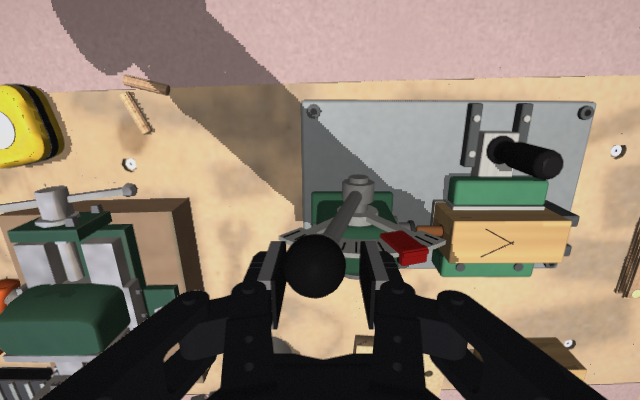

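View: knob (315,265) pushed by the left (rear) finger, bar up to the hub (358,185), clip at (405,248), rail and closed jaw in place. Measure clip and knob from this same view.

```bash
cat > lev.py <<'E'
import sys
from ang import *
from scipy.optimize import least_squares
def go(P,I,sv,w=None):
    q=np.dstack([(P[...,:2]-o)@R,P[...,2]])*1000;hsv=cv2.cvtColor(I,cv2.COLOR_BGR2HSV)
    m=(hsv[...,1]>150)&((hsv[...,0]<6)|(hsv[...,0]>174))&(hsv[...,2]>50)&(abs(q[...,0]+35)<25)&(abs(q[...,1]+100)<45)&(q[...,2]>90)&(q[...,2]<170)
    t=q[m];rr=np.hypot(t[:,1]+131,t[:,2]-70);a=np.arctan2(t[:,1]+131,t[:,2]-70);k=(rr>78)
    print("clip n",k.sum(),"r",np.percentile(rr,[5,50,95]).round(1),"a",np.percentile(a[k],[0,1,50,99,100]).round(3)) if k.sum() else print("no clip")
    s=state();p=np.array(s["position"]);g=np.r_[(p[:2]-o)@R,p[2]+.024]*1000
    K=q.reshape(-1,3);dk=hsv[...,2].ravel()<70
    K=K[dk&(np.linalg.norm(K-(g-[0,3.5,6]),axis=1)<18)]
    r=least_squares(lambda x:np.linalg.norm(K-x,axis=1)-14.5,g-[0,3.5,6],loss="soft_l1",f_scale=.5).x
    print("knob",r.round(1),len(K),"angle",np.arctan2(r[1]+131,r[2]-70).round(4),"r",np.hypot(r[1]+131,r[2]-70).round(1))
    # bar: points r 45..100, x<-36
    rb=np.hypot(q[...,1]+131,q[...,2]-70);ab=np.arctan2(q[...,1]+131,q[...,2]-70)
    b=(rb>30)&(rb<100)&(q[...,0]<-37)&(q[...,0]>-60)&(hsv[...,1]<60)&(hsv[...,2]>60)&(abs(ab)<.8)
    if b.sum()>20:print("bar n",b.sum(),"a",np.percentile(ab[b],[5,50,95]).round(3),"x",np.percentile(q[b][:,0],[5,50,95]).round(1))
if __name__=="__main__":
    if len(sys.argv)>1:d=np.load(sys.argv[1]);go(d["P"],d["I"],0)
    else:
        s=state();c=camera("wrist");go(cloud(c,s),c["pixels"],0)
E
python3 lev.py w8.npz
```

```text
yz -27.974993575552173 124.34786311044559 r 127.45584068879033 theta(y) -0.2352899399314503 clk 26.05 F [ 1.1 -5.5  3.6] 0.03582800793658255
clip n 528 r [60.4 81.7 86.3] a [0.201 0.206 0.292 0.403 0.416]
knob [ -44.2 -162.5  186.7] 3294 angle -0.2639 r 120.9
bar n 396 a [-0.242 -0.205 -0.135] x [-49.1 -47.6 -44.1]
```

Call:
carry_out(plan="0.016 0.5 0.12 0 0 0;0.016 0.51 0.105 0 0 0;0.016 0.51 0.085 0 0 0;0.016 0.51 0.06 0 0 0;0.016 0.51 0.035 0 0 0;0.016 0.51 0.015 0 0 0;0.016 0.51 -0.01 0 0 0;0.016 0.51 -0.03 0 0 0;0.016 0.51 -0.05 0 0 0;0.016 0.51 -0.075 0 0 0;0.016 0.5 -0.09 0 0 0;0.016 0.5 -0.11 0 0 0;0 0 0 0 0 0;0 0 0 0 0 0;0 0 0 0 0 0")

```text
clock: 27.3
position: [0.4862, 0.1768, 0.1756]
tcp_rot: [[-1.0, 0.03, 0.0], [0.03, 1.0, -0.004], [-0.001, -0.004, -1.0]]
wrist_force: [-0.2, -6.3, 3.1]
opening: 0.0359
grip_force: 3.2
```

```bash
python3 lev.py
```

```text
yz 32.521058509938484 124.56781492274328 r 128.74299888240006 theta(y) 0.2744409190133492 clk 27.3 F [-0.2 -6.3  3.1] 0.035901027525182316
no clip
knob [ -44.3 -102.2  187.6] 3320 angle 0.2402 r 121.0
bar n 300 a [0.128 0.187 0.218] x [-48.9 -47.5 -44.7]
```

Call:
carry_out(plan="0.01 0.25 -0.06 0 0 0;0.01 0.25 -0.07 0 0 0;0.005 0.18 -0.05 0 0 0;0 0 0 0 0 0;0 0 0 0 0 0;0 0 0 0 0 0;0 0 0 0 0 0")

```text
clock: 27.93
position: [0.4864, 0.1833, 0.1738]
tcp_rot: [[-1.0, 0.03, 0.0], [0.03, 1.0, -0.004], [-0.0, -0.004, -1.0]]
wrist_force: [0.2, -7.2, 4.6]
opening: 0.0361
grip_force: 3.6
```

```bash
python3 lev.py
```

```text
yz 39.00881671270467 122.79205027909063 r 128.83933946224695 theta(y) 0.33108941921530205 clk 27.9333 F [ 0.2 -7.2  4.6] 0.036080303966223866
clip n 5 r [59.  65.1 77.7] a [0.22  0.22  0.229 0.243 0.243]
knob [-44.4 -95.8 185.8] 3323 angle 0.2953 r 121.0
bar n 371 a [0.179 0.242 0.274] x [-49.2 -47.6 -44.4]
```

Call:
carry_out(plan="0 0.05 -0.02 0 0 0;0 0.05 -0.02 0 0 0;0 0 0 0 0 0;0 0 0 0 0 0;0 0 0 0 0 0;0 0 0 0 0 0")

```text
clock: 28.48
position: [0.4864, 0.1841, 0.1734]
tcp_rot: [[-1.0, 0.03, 0.0], [0.03, 1.0, -0.004], [-0.0, -0.004, -1.0]]
wrist_force: [-0.3, -8.0, 4.9]
opening: 0.0357
grip_force: 3.8
```

```bash
python3 lev.py
python3 - <<'E'
from h import *
s=state();print(np.abs(s["qvel"]).max(),s["grip_force"])
o=np.array([.5325,.2735]);R=np.array([[np.cos(.031),np.sin(.031)],[-np.sin(.031),np.cos(.031)]])
c=camera("top");P=cloud(c);q=np.dstack([(P[...,:2]-o)@R,P[...,2]])*1000
hsv=cv2.cvtColor(c["pixels"],cv2.COLOR_BGR2HSV)
m=(hsv[...,1]>70)&(hsv[...,0]<30)&(abs(q[...,2]-69)<6)&(abs(q[...,0])<40)&(q[...,1]>-60)&(q[...,1]<70)
if m.sum():print("rail top seen",m.sum(),np.percentile(q[m],[1,50,99],axis=0).round(1).tolist())
E
```

```text
yz 39.87461611853118 122.42763314626393 r 128.7575643152526 theta(y) 0.33872887885126945 clk 28.4833 F [-0.3 -8.   4.9] 0.035743649510223685
clip n 5 r [58.3 65.3 77.9] a [0.235 0.235 0.241 0.253 0.253]
knob [-44.3 -94.9 185.5] 3327 angle 0.3027 r 121.0
bar n 377 a [0.188 0.25  0.281] x [-49.1 -47.6 -44.5]
0.001375369617736002 3.7640663981437683
rail top seen 113 [[-21.0, 13.2, 63.3], [-4.2, 34.2, 68.6], [18.5, 51.0, 74.1]]
```

```bash
python3 -c "
from workcell import *
print(close_job())"
```

```text
the job is handed in; nothing more can be done
None
```

I turned and seated the rail, closed the jaw on it, and handed the job in at 28.5 s with the lever measured about 0.002 rad short of the red clip's middle; it is held by a steady push of the rear finger because gripping the knob slipped off twice.

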